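Clear the cutting board and slide it away under the shelf riser

TASK

Put the cutting board away. First take the herb jar with the black lid off the green board and stand it upright on top of the low wooden riser. Then press down on the board with the fingertips, drag it out of the steel guard and slide it into the slot under the riser until it meets the stop inside, keeping it flat on the worktop all the way; leave the jar standing on the riser and the other things undisturbed.

Things in the scene. Friction and masses are not known exactly. Their poses are not given: they have to be found in the camera images.
- board: thin green cutting board, 110 (its x) x 180 (its y) x 6 mm, textured grippy top, four slick glides beneath near the corners (friction about 0.2), 0.22 kg, flat on the worktop; origin at the centre of its underside. Its -y end enters the riser first, +y is the tail. It starts in the steel guard, about 7 mm from the bars, so its tail cannot be pushed there; pressed on top with 8 to 15 N it drags
- riser: low wooden shelf riser, fixed, 154 (x) x 140 (y) x 50 mm high; origin at the centre of its underside. Under its 12 mm roof an open-floored slot runs along y, 130 mm wide, 38 mm high, waxed sides; mouth at y = +70 mm facing the guard (+y), two 20 mm high flared guide cheeks out to y = +102 mm (156 mm apart there), stop face at y = -58 mm. Board home: its centre at y = +32 mm, 52 mm of tail outside
- riser_top (a point): centre of the riser's flat top face (154 x 140 mm), 50 mm above the worktop, where the jar goes
- guard: U-shaped guard of 10 mm thick steel bar lying fixed on the worktop round the board's start, 144 mm wide; closed at its +y end (inner face at y = +97 mm), side bars with inner faces at x = -62 and +62 mm, open towards -y where the bars end at y = -12 mm; origin on the worktop, at the middle of the board's nominal start. The board is clear of the bars when its centre is beyond y = -105 mm
- herb_jar_centre (a point): centre, half-way up, of the round herb jar with a black lid and green label, 46 mm diameter, 100 mm high, 0.11 kg; it stands loose on the board at the start; z axis up along the jar
- tin: bystander: food tin with a red label, 75 mm diameter, 110 mm high, loose behind the work; origin at the centre of its underside; leave alone
- mug: bystander: white mug, 90 mm diameter, 95 mm high, loose behind the work; origin at the centre of its underside; leave alone
- gold_jar: bystander: spice jar with a gold lid, 46 mm diameter, 98 mm high, loose behind the work; origin at the centre of its underside; leave alone
- red_jar: bystander: spice jar with a red lid, 45 mm diameter, 103 mm high, loose behind the work; origin at the centre of its underside; leave alone
Things that resemble listed ones, but are neither listed nor needed, are in the scene too. What is meant by the board is not orange or purple, and is the larger of those in its own colour.

How it is judged:
On the way, in this order (a step that is already met when the one before it is completed fails the run):
1. the herb jar stands upright on top of the riser, released, while the board is still in the guard (z of herb_jar_centre in the frame of riser_top between 0.044 and 0.056 m and x of herb_jar_centre in the frame of riser_top between -0.077 and 0.077 m and y of herb_jar_centre in the frame of riser_top between -0.07 and 0.07 m and angle between herb_jar_centre's own z axis and vertical below 0.1 rad and contact force between the fingers and herb_jar below 0.1 N and y of board in the frame of guard above -0.05 m), for 0.2 s.
2. the fingers press on the board and have dragged it at least 60 mm along the guard (contact force between the fingers and board above 0.5 N and y of board in the frame of guard below -0.06 m), for 0.1 s.
At the end, for the whole second after the job is handed in: the board lies flat on the worktop in the riser's slot, its leading edge within 8 mm of the stop, and the herb jar stands upright on the riser's top; all at rest (y of board in the frame of riser below 0.04 m and x of board in the frame of riser between -0.015 and 0.015 m and angle between the y axis of board and the y axis of riser, either way round below 0.2 rad and height (world z) of board below 0.004 m and angle between board's own z axis and vertical below 0.04 rad and linear speed of each of board, herb_jar below 0.02 m/s and z of herb_jar_centre in the frame of riser_top between 0.044 and 0.056 m and x of herb_jar_centre in the frame of riser_top between -0.077 and 0.077 m and y of herb_jar_centre in the frame of riser_top between -0.07 and 0.07 m and angle between herb_jar_centre's own z axis and vertical below 0.1 rad); the robot touches nothing.
It fails at once if the board is lifted off the worktop or tipped up (over 20 mm or about 9 degrees) (height (world z) of board above 0.02 m or angle between board's own z axis and vertical above 0.15 rad).
It fails at once if the herb jar is knocked over (angle between herb_jar_centre's own z axis and vertical above 0.8 rad).
It fails at once if a bystander is moved by more than 30 mm (distance of any of tin, mug, gold_jar, red_jar from where it was at the start of the episode above 0.03 m).
It also fails if it takes over 72 s, if anything falls off the work surface, if the arm or the gripper's body presses on something with over 40 N, if the wrist force passes 120 N, or if a joint passes its speed limit or range.

ROBOT

A 7-joint arm with a two-finger parallel gripper is mounted at the origin on a cart in front of the work surface, level with it; the furniture and walls round the work are solid. World frame = base frame: x ahead of the robot, y to its left, z up, the work surface at z = 0. Lengths are in m, angles in rad, forces in N, time in s.
With the tool pointing down it reaches from about 0.375 to 0.925 m from the base axis. Payload 3.1 kg.
Tool frame: the origin (TCP) lies midway between the tips of the shut fingers; the grasp point (between the pads) lies 19 mm behind it (ctrl.pinch_z is the distance from the TCP to the grasp point, in m); z points along the fingers, y is the line along which they close (so a half turn about z gives the same grasp; the last joint's range is limited). The gripper opens to 85 mm and grips with 20 to 120 N. Pads are 22 mm wide; open, the fingers measure 114 mm over their backs; the gripper's body (76 mm by 85 mm) begins 54 mm behind the grasp point. The pads swing forward as they close: fully open they stand 13 mm farther back than shut.
Start: joints at [-1.212, 0.383, 0.044, 1.598, -0.018, 1.161, -0.05], TCP at [0.287, 0.583, 0.231] pointing down, gripper open.
Joint ranges: [-2.61, 2.61], [-0.41, 2.15], [-1.48, 1.57], [0, 2.5], [-1.57, 4.71], [0.05, 1.97], [-2.85, 2.85]. Speed limits (rad/s): [2.79, 2.79, 3.14, 3.14, 3.14, 3.14, 3.14].

INTERFACE

Orientations are given as a unit quaternion [x, y, z, w].
In Python, from station import ctrl gives the robot as it stands. The module is installed in compiled form; this text tells all that it offers.
- The arm moves only by the shell command python3 -m creep 'ROWS' [FORCE]. ROWS is JSON, a list that holds one entry, the list of rows, each a list of 5 numbers: the closure, from -1 (fully open) to 1 (shut), then the shift along the tool's x, y, z in mm, then the turn about the tool's z in degrees. In form: [[[grip, dx, dy, dz, roll], ...]]. A call has 1 to 10 rows; each row is the pose to reach, as a shift and turn from the pose commanded when the call began, along the tool's axes at that moment; what a row does not reach only later rows make up. A row lasts 1/8 s, in which the tool goes at most 62.5 mm and 10.7 degrees, less where a joint would pass 70% of its speed; a pose out of reach is approached as far as the arm can. A call with a gripper value outside its range is refused whole. The fingers move at their own pace and stop on an object; FORCE is the grip in N (left out, the last holds). Time passes only in rows, so rows that repeat a pose let the fingers close. It gives the time, the measured TCP pose, the force, the opening and the grip force at its end, in the units of the state.
- ctrl.sense(): the state, without advancing time (a new reading comes with each control period).
- ctrl.snapshot(name): name is "scene" or "top"; returns the picture (480x640x3 uint8, red, green, blue); there is no depth.
- ctrl.get_calibration(name): a dict with "vfov" (degrees; the focal length in pixels is half the picture's height over the tangent of half this angle, whatever the lens; pixels are square), "cx", "cy" (the principal point, pixels), "distortion" ([k1, k2, p1, p2, k3] as OpenCV has them; the pictures are not rectified), "world_to_cam" (4x4, takes a point from world to camera coordinates). Camera axes: x right, y up, looking along -z (the intrinsics and any distortion apply to the point x, -y, -z); pixel columns grow to the right and rows downward; lengths in m; the calibration is good to about 2 mm. A picture is of the moment at which its call begins. get_calibration takes no time and is no camera call.
- ctrl.hand_in(): hands the job in; it is judged then, once.
The state is a dict: "time": time; "q": joint angles; "joint_vel": joint speeds; "tau": joint torques, N m; "tool_pos": TCP position; "eef_rot": TCP orientation; "force": force on the tool from outside, world axes, zero at the start; "moment": the same for the moment, N m; "finger_gap": finger opening in m; "grip_force": force on a finger pad.
Only numpy, scipy, OpenCV 4.12 (cv2) and the standard library are available. Lean on these libraries where they do the work, as an engineer would, in place of code of your own. Each camera call takes 0.05 s, during which the arm holds its last target. There are 200 camera calls.

## Working session

There is one attempt and no reset: what is moved stays moved. The work goes in short steps, Python scripts to look and compute and a shell command to move; the robot and the scene stay as the last step left them, time stands still between calls to the robot, and variables do not carry over. Pictures are saved under pics/ and viewed, at most 10 in all, crops included, and the job is handed in when it is done.

```bash
mkdir -p pics; cat > h.py <<'E'
import numpy as np, cv2
from station import ctrl
def cal(n):
    c=ctrl.get_calibration(n); f=240/np.tan(np.radians(c["vfov"])/2)
    return np.array([[f,0,c["cx"]],[0,f,c["cy"]],[0,0,1]]),np.array(c["distortion"],float),np.array(c["world_to_cam"])
def ray(n,px,C=None):
    K,D,T=C or cal(n); u=cv2.undistortPoints(np.array(px,float).reshape(-1,1,2),K,D).reshape(-1,2)
    d=np.c_[u[:,0],-u[:,1],-np.ones(len(u))]@T[:3,:3]; o=-T[:3,:3].T@T[:3,3]
    return o,d
def onz(n,px,z,C=None):
    o,d=ray(n,px,C); return o+d*((z-o[2])/d[:,2])[:,None]
def tri(n1,p1,n2,p2,C1=None,C2=None):
    o1,d1=ray(n1,[p1],C1);o2,d2=ray(n2,[p2],C2);d1=d1[0];d2=d2[0]
    s=np.linalg.lstsq(np.c_[d1,-d2],o2-o1,rcond=None)[0]
    a,b=o1+s[0]*d1,o2+s[1]*d2; return (a+b)/2,np.linalg.norm(a-b)
def proj(n,P,C=None):
    K,D,T=C or cal(n); P=np.atleast_2d(P)@T[:3,:3].T+T[:3,3]
    return cv2.projectPoints(P*[1,-1,-1],np.zeros(3),np.zeros(3),K,D)[0].reshape(-1,2)
def snap(n,f):
    im=ctrl.snapshot(n); cv2.imwrite("pics/"+f,im[:,:,::-1]); return im
E
python3 - <<'E'
from h import *
for n in("scene","top"):
    snap(n,n+"1.png"); K,D,T=cal(n); print(n,K[0],K[1,2],D,"\n",T.round(3), (-T[:3,:3].T@T[:3,3]).round(3))
s=ctrl.sense(); print({k:np.round(v,3) for k,v in s.items()})
E
```

```text
scene [568.6203021    0.         323.13957643] 235.555071019269 [0.00440923 0.         0.         0.         0.        ] 
 [[ 0.845 -0.535  0.006 -0.328]
 [ 0.371  0.594  0.713 -0.348]
 [-0.385 -0.6    0.701 -1.245]
 [ 0.     0.     0.     1.   ]] [-0.074 -0.716  1.123]
top [511.58332963   0.         328.2120816 ] 242.0116175305038 [-0.06731912  0.          0.          0.          0.        ] 
 [[-0.022 -1.    -0.003  0.203]
 [ 0.991 -0.022  0.13  -0.545]
 [-0.13  -0.     0.992 -1.18 ]
 [ 0.     0.     0.     1.   ]] [0.391 0.19  1.241]
{'time': np.float64(0.1), 'q': array([-1.212,  0.384,  0.044,  1.599, -0.018,  1.161, -0.05 ]), 'joint_vel': array([ 0.001, -0.001,  0.002, -0.002,  0.001,  0.001,  0.002]), 'tau': array([ 2.0000e-03, -4.3473e+01,  1.0290e+00, -2.5045e+01,  1.1000e-02,
        5.0000e-03, -0.0000e+00]), 'tool_pos': array([0.286, 0.583, 0.23 ]), 'eef_rot': array([ 0.226,  0.974, -0.001, -0.   ]), 'force': array([-0.181, -0.067, -0.809]), 'moment': array([-0.015,  0.072,  0.021]), 'grip_force': np.float64(0.0), 'finger_gap': np.float64(0.085)}
```

View pics/scene1.png

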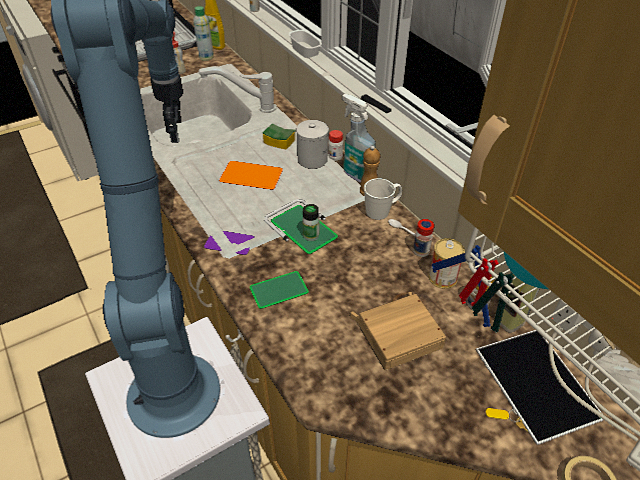

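View pics/top1.png

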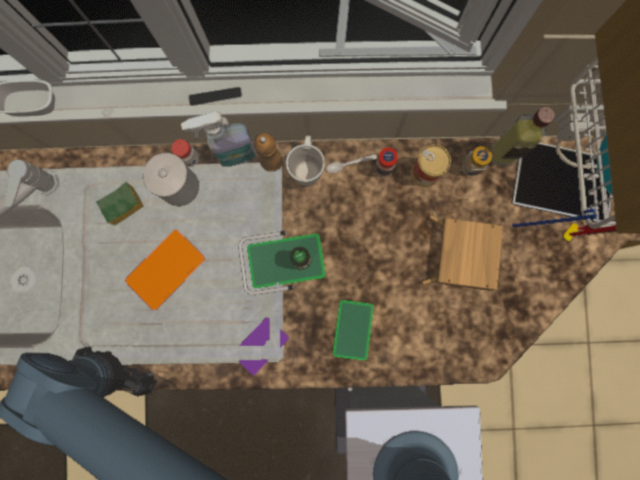

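The scene view shows a green board with the jar on it in the guard at (303,228). Top view candidates for the board:
- Large green board in the guard with the jar, (287,261). This is my choice.
- Small green board, (353,330).
- Orange board, (166,270).
- Purple board, (262,345).

Herb jar: dark lid at (300,257) top. The other jars are gold (481,156), red (387,158) and the red-lidded one at (183,150). Riser at (471,254).

```bash
python3 - <<'E'
from h import *
t=cv2.imread("pics/top1.png"); s=cv2.imread("pics/scene1.png")
a=cv2.resize(t[205:305,230:350],None,fx=4,fy=4,interpolation=cv2.INTER_CUBIC)   #480x400
b=cv2.resize(t[205:305,420:515],None,fx=3,fy=3,interpolation=cv2.INTER_CUBIC) #285x300
c=cv2.resize(s[190:265,255:350],None,fx=3,fy=3,interpolation=cv2.INTER_CUBIC)#285x225
o=np.zeros((600,800,3),np.uint8); o[:400,:480]=a; o[:300,490:775]=b; o[310:535,490:775]=c
d=cv2.resize(s[285:375,340:460],None,fx=2,fy=2); o[410:590,:240]=d
cv2.imwrite("pics/crop.png",o)
hsv=cv2.cvtColor(t,cv2.COLOR_BGR2HSV); m=cv2.inRange(hsv,(50,100,60),(85,255,255)); m[:, :235]=0
m[:225]=0; m[300:]=0; m[:,340:]=0
pts=cv2.findNonZero(m); r=cv2.minAreaRect(pts); bx=cv2.boxPoints(r); print(r,bx.round(1).tolist())
w=onz("top",bx,0.006); print(w.round(4), w.mean(0))
E
```

```text
((285.76995849609375, 260.3900146484375), (45.113407135009766, 73.82194519042969), 81.8698959350586) [[246.0, 243.3000030517578], [319.1000061035156, 232.8000030517578], [325.5, 277.5], [252.39999389648438, 287.8999938964844]]
[[0.5544 0.3911 0.006 ]
 [0.5762 0.2123 0.006 ]
 [0.4669 0.1991 0.006 ]
 [0.4454 0.3759 0.006 ]] [0.51071732 0.29461637 0.006     ]
```

View pics/crop.png

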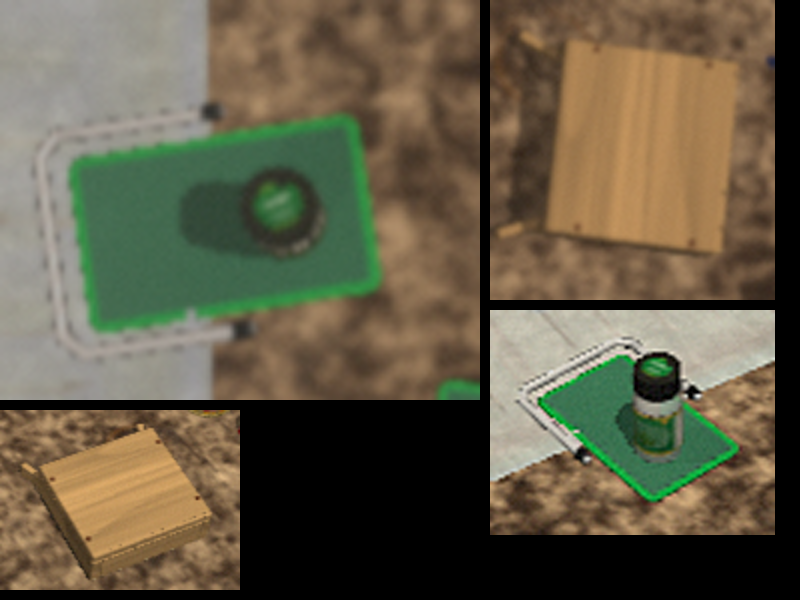

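The crop confirms the choice: a large green board in the U-guard, with a dark-lidded jar on its -y half (lid at (300.5,256.8) top, (310.3,209) scene). Riser top corners are visible in both views.

```bash
python3 - <<'E'
from h import *
T=np.array([[446.3,219],[502.7,225.7],[497.3,288.3],[439.3,282.3]])
S=[[359,315],[411.5,295],[445,338.5],[386,358.5]]
w=onz("top",T,.05); print(w.round(4)); print(proj("scene",w).round(1))
q=proj("scene",w)
W=[]
for i in range(4):
    j=np.argmin([np.hypot(*(q[i]-s)) for s in S]); p,e=tri("top",T[i],"scene",S[j]); W.append(p); print(p.round(4),round(e,4))
c=np.mean(w,0); y=(w[0]+w[3]-w[1]-w[2]); print("riser",c,"ang",np.degrees(np.arctan2(-y[0],y[1])), "tri c",np.mean(W,0))
print([np.linalg.norm(w[i]-w[i-1]).round(4) for i in range(4)])
p,e=tri("top",[300.5,256.8],"scene",[310.3,209]); print("lid",p,e, onz("top",[[300.5,256.8]],.106),onz("scene",[[310.3,209]],.106))
from scipy.spatial.transform import Rotation as R
s=ctrl.sense(); print(R.from_quat(s["eef_rot"]).as_matrix().round(3))
# guard: bar ends etc. outer
g=lambda x,y:(x/4+230,y/4+205)
G=onz("top",[g(209,109),g(245,327),g(40,165),g(65,345),g(60,128)],.01);print("guard pts (end+x,end-x,..)",G.round(4))
E
```

```text
[[ 0.5961 -0.0903  0.05  ]
 [ 0.5772 -0.2245  0.05  ]
 [ 0.4295 -0.202   0.05  ]
 [ 0.4469 -0.0662  0.05  ]]
[[415.2 294.9]
 [445.9 336.9]
 [388.1 359.2]
 [359.3 314.2]]
[ 0.592  -0.0878  0.051 ] 0.0088
[ 0.5766 -0.2252  0.0456] 0.0029
[ 0.4275 -0.2     0.0526] 0.0044
[ 0.4466 -0.0665  0.0475] 0.001
riser [ 0.51239252 -0.14574446  0.05      ] ang -7.659249933203752 tri c [ 0.51064861 -0.14487284  0.04916143]
[np.float64(0.1511), np.float64(0.1355), np.float64(0.1494), np.float64(0.137)]
lid [0.50730351 0.25289881 0.11207798] 0.00034788393092750864 [[0.50808534 0.25315471 0.106     ]] [[0.51063682 0.25879609 0.106     ]]
[[-0.898  0.441 -0.001]
 [ 0.441  0.898 -0.002]
 [-0.    -0.002 -1.   ]]
guard pts (end+x,end-x,..) [[0.579  0.302  0.01  ]
 [0.4462 0.2818 0.01  ]
 [0.5469 0.4052 0.01  ]
 [0.4376 0.3902 0.01  ]
 [0.5694 0.393  0.01  ]]
```

```bash
python3 -m creep '[[[-1,-43,-25,0,8],[-1,-86,-50,0,16],[-1,-129,-75,0,24],[-1,-172,-99,0,32],[-1,-215,-124,0,40],[-1,-258,-149,0,48],[-1,-301,-174,0,57],[-1,-344,-199,0,57],[-1,-344,-199,0,57],[-1,-344,-199,0,57]]]' 30
python3 - <<'E'
from h import *
snap("top","top2.png"); snap("scene","scene2.png")
a=cv2.imread("pics/top2.png")[200:320,230:400]; b=cv2.imread("pics/scene2.png")[130:270,230:400]
cv2.imwrite("pics/c2.png",np.hstack([cv2.resize(a,(400,282)),cv2.resize(b,(400,282))]))
E
```

```text
time: 1.35
tool_pos: [0.5071, 0.2532, 0.2308]
eef_rot: [0.664, 0.748, -0.0, -0.0]
force: [-0.1, 0.7, -0.5]
finger_gap: 0.0854
grip_force: 0.0
```

View pics/c2.png

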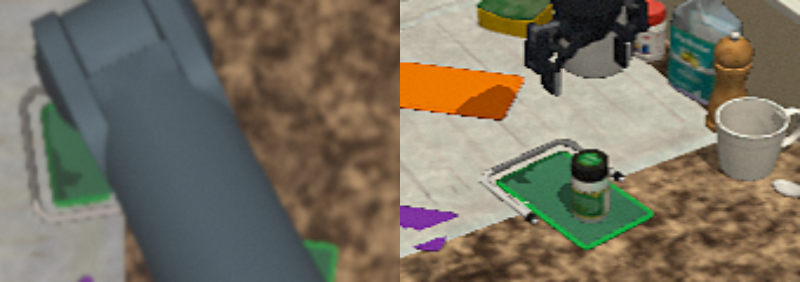

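The scene crop shows the open fingers above the upright jar (590,180 in the crop); the arm hides it from the top view. Clearance is ample, so I'll descend and grip.

```bash
python3 -m creep '[[[-1,0,0,50,0],[-1,0,0,100,0],[-1,0,0,140,0],[-1,0,0,165,0],[-1,0,0,176,0],[-1,0,0,176,0]]]' 30
python3 -m creep '[[[0.6,0,0,0,0],[0.6,0,0,0,0],[0.6,0,0,0,0],[0.6,0,0,0,0],[0.6,0,0,0,0],[0.6,0,0,0,0]]]' 30
```

```text
time: 2.2
tool_pos: [0.5069, 0.2539, 0.0548]
eef_rot: [0.663, 0.749, -0.0, -0.0]
force: [-0.2, 0.6, 0.2]
finger_gap: 0.0856
grip_force: 0.0
time: 2.95
tool_pos: [0.5088, 0.2536, 0.0567]
eef_rot: [0.664, 0.748, 0.001, 0.0]
force: [-0.6, 0.4, 6.2]
finger_gap: 0.0443
grip_force: 30.5
```

```bash
python3 -m creep '[[[0.6,0,0,-20,0],[0.6,0,0,-50,0],[0.6,0,0,-80,0],[0.6,0,0,-90,0],[0.6,0,0,-90,0]]]' 
python3 -m creep '[[[0.6,-20,-2,0,0],[0.6,-65,-8,0,0],[0.6,-115,-14,0,0],[0.6,-165,-20,0,0],[0.6,-215,-26,0,0],[0.6,-265,-32,0,0],[0.6,-315,-38,0,0],[0.6,-365,-44,0,0],[0.6,-405,-50,0,0],[0.6,-426,-52,0,0]]]'
python3 - <<'E'
from h import *
im=snap("scene","scene3.png")
cv2.imwrite("pics/c3.png",cv2.resize(im[200:400,300:500,::-1],(600,600)))
E
```

```text
time: 3.58
tool_pos: [0.5079, 0.2532, 0.1459]
eef_rot: [0.664, 0.748, 0.001, 0.0]
force: [-0.4, 0.4, -1.1]
finger_gap: 0.0439
grip_force: 31.0
time: 4.82
tool_pos: [0.5034, -0.1808, 0.144]
eef_rot: [0.666, 0.746, -0.002, -0.001]
force: [0.7, 0.5, -0.8]
finger_gap: 0.0438
grip_force: 31.0
```

View pics/c3.png

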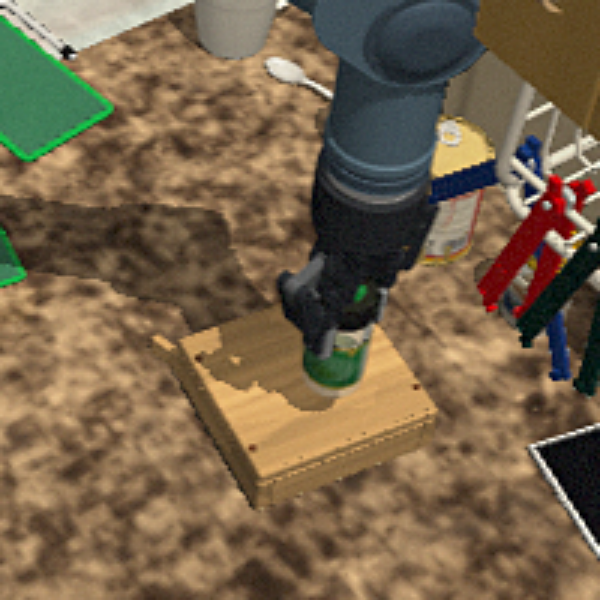

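The jar hangs upright in the fingers over the middle of the riser top (about (335,380) in the crop). I'll lower it and watch the force.

```bash
python3 -m creep '[[[0.6,0,0,10,0],[0.6,0,0,20,0],[0.6,0,0,30,0],[0.6,0,0,37,0],[0.6,0,0,40,0],[0.6,0,0,41,0],[0.6,0,0,41,0]]]'
python3 -c "
from station import ctrl;s=ctrl.sense();print(s['tool_pos'],s['force'])"
```

```text
time: 5.75
tool_pos: [0.5069, -0.1762, 0.1045]
eef_rot: [0.664, 0.748, 0.0, 0.0]
force: [0.1, 0.6, -1.0]
finger_gap: 0.0438
grip_force: 31.0
[ 0.50693969 -0.1762444   0.10452011] [ 0.08391641  0.62031508 -0.9849946 ]
```

```bash
python3 -m creep '[[[0.6,0,0,1,0],[0.6,0,0,2,0],[0.6,0,0,3,0],[0.6,0,0,3,0]]]'
```

```text
time: 6.25
tool_pos: [0.5066, -0.1761, 0.1012]
eef_rot: [0.664, 0.748, -0.0, -0.0]
force: [0.7, 0.2, -1.2]
finger_gap: 0.0438
grip_force: 31.0
```

```bash
python3 -m creep '[[[0.6,0,0,0.5,0],[0.6,0,0,1,0],[0.6,0,0,1.5,0],[0.6,0,0,1.5,0]]]'
```

```text
time: 6.75
tool_pos: [0.5069, -0.1764, 0.1008]
eef_rot: [0.664, 0.748, 0.0, -0.0]
force: [-2.5, 1.0, 6.7]
finger_gap: 0.044
grip_force: 31.4
```

Contact with the riser. I'll release and rise straight up.

```bash
python3 -m creep '[[[0.3,0,0,0,0],[0,0,0,0,0],[-0.5,0,0,0,0],[-1,0,0,0,0],[-1,0,0,0,0],[-1,0,0,0,0]]]'
python3 -m creep '[[[-1,0,0,-20,0],[-1,0,0,-60,0],[-1,0,0,-110,0],[-1,0,0,-150,0],[-1,0,0,-150,0]]]'
python3 - <<'E'
from h import *
snap("top","top4.png");im=snap("scene","scene4.png")
cv2.imwrite("pics/c4.png",cv2.resize(im[200:400,250:500,::-1],(750,600)))
E
```

```text
time: 7.5
tool_pos: [0.5066, -0.1761, 0.0996]
eef_rot: [0.664, 0.748, -0.0, -0.0]
force: [0.5, -0.2, -0.8]
finger_gap: 0.0856
grip_force: 0.0
time: 8.12
tool_pos: [0.5094, -0.1772, 0.2537]
eef_rot: [0.664, 0.748, 0.002, 0.003]
force: [0.6, -0.0, 0.2]
finger_gap: 0.0855
grip_force: 0.0
```

View pics/c4.png

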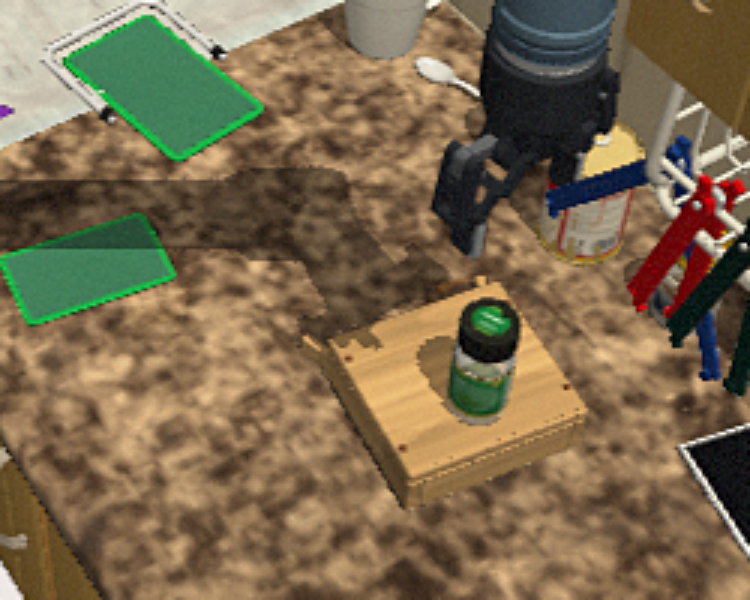

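The jar stands upright on the riser (485,360 in the crop) and the board is undisturbed in the guard at (160,85). Next I'll re-measure the board in both views, plus the small green board near the path.

```bash
cat >> h.py <<'E'
def boardfit(n,img,z=.006,near=(0.51,0.29),rad=.13):
    hsv=cv2.cvtColor(img,cv2.COLOR_BGR2HSV); m=cv2.inRange(hsv,(45,80,30),(90,255,255))
    k,l,st,_=cv2.connectedComponentsWithStats(m); out=[]
    for i in range(1,k):
        if st[i,4]<150: continue
        w=onz(n,np.argwhere(l==i)[:,::-1],z)[:,:2]
        if np.abs(w).max()>2: continue
        r=cv2.minAreaRect((w*1000).astype(np.float32)); b=cv2.boxPoints(r)
        out.append((np.round(r[0],1),np.round(r[1],1),round(r[2],1),b.round().tolist()))
    return out
E
python3 - <<'E'
from h import *
for n,f in(("top","top4"),("scene","scene4"),("top","top1")):
    for o in boardfit(n,cv2.imread(f"pics/{f}.png")): print(f,o)
E
```

```text
top4 (array([654. , 709.1]), array([38.7, 86.8]), 27.7, [[617.0, 739.0], [657.0, 662.0], [691.0, 680.0], [651.0, 757.0]])
top4 (array([510.6, 294.4]), array([111.5, 180.2]), 7.5, [[444.0, 376.0], [467.0, 198.0], [578.0, 212.0], [554.0, 391.0]])
top4 (array([340.7, 136.6]), array([ 84.5, 137.2]), 81.1, [[266.0, 105.0], [402.0, 84.0], [415.0, 168.0], [279.0, 189.0]])
scene4 (array([679.5, 752.4]), array([71.7, 89.7]), 31.8, [[625.0, 772.0], [673.0, 695.0], [734.0, 733.0], [686.0, 809.0]])
scene4 (array([832.7, 516.2]), array([ 54.8, 112.9]), 14.5, [[792.0, 564.0], [820.0, 455.0], [873.0, 468.0], [845.0, 578.0]])
scene4 (array([782.2, 451. ]), array([ 53. , 101.6]), 16.0, [[743.0, 493.0], [771.0, 395.0], [822.0, 409.0], [794.0, 507.0]])
scene4 (array([509.8, 296.6]), array([112.1, 180.5]), 8.0, [[442.0, 378.0], [467.0, 199.0], [578.0, 215.0], [553.0, 394.0]])
scene4 (array([339.9, 137. ]), array([ 84.2, 136.3]), 81.2, [[266.0, 106.0], [401.0, 85.0], [414.0, 168.0], [279.0, 189.0]])
scene4 (array([ 538.6, -141.3]), array([40.1, 44.9]), 41.2, [[509.0, -138.0], [538.0, -171.0], [569.0, -145.0], [539.0, -111.0]])
top1 (array([653.5, 709.5]), array([38. , 85.5]), 28.2, [[617.0, 738.0], [657.0, 663.0], [690.0, 681.0], [650.0, 756.0]])
top1 (array([510.5, 294.3]), array([111.3, 180.2]), 7.5, [[444.0, 376.0], [467.0, 198.0], [577.0, 212.0], [554.0, 391.0]])
top1 (array([340.7, 136.7]), array([ 84.5, 137.5]), 80.7, [[266.0, 106.0], [402.0, 84.0], [415.0, 167.0], [280.0, 190.0]])
```

```bash
python3 -m creep '[[[-0.5,20,2,0,0],[0,65,7,0,0],[0,115,13,0,0],[0,165,18,0,0],[0,215,24,0,0],[0,265,29,0,0],[0,315,35,0,0],[0,365,41,0,0],[0,415,46,0,0],[0,465,52,0,0]]]' 
python3 -m creep '[[[0,40,4,40,0],[0,62,7,90,0],[0,62,7,140,0],[0,62,7,180,0],[0,62,7,205,0],[0,62,7,215,0],[0,62,7,215,0],[0,62,7,215,0]]]'
```

```text
time: 9.48
tool_pos: [0.5015, 0.2925, 0.2471]
eef_rot: [0.664, 0.748, -0.002, -0.001]
force: [0.8, 0.2, -0.1]
finger_gap: 0.0428
grip_force: 0.0
time: 10.48
tool_pos: [0.5034, 0.3547, 0.0358]
eef_rot: [0.664, 0.748, 0.001, 0.0]
force: [1.3, -0.2, -0.2]
finger_gap: 0.0426
grip_force: 0.0
```

```bash
python3 -m creep '[[[0,0,0,10,0],[0,0,0,20,0],[0,0,0,25,0],[0,0,0,27,0],[0,0,0,27,0]]]'
python3 -m creep '[[[0,0,0,2,0],[0,0,0,3,0],[0,0,0,3,0]]]'
```

```text
time: 11.1
tool_pos: [0.5025, 0.3541, 0.0076]
eef_rot: [0.664, 0.748, -0.0, -0.0]
force: [-0.1, 0.8, -0.1]
finger_gap: 0.0426
grip_force: 0.0
time: 11.48
tool_pos: [0.5026, 0.3541, 0.0048]
eef_rot: [0.664, 0.748, -0.0, -0.0]
force: [0.6, -0.3, -0.7]
finger_gap: 0.0429
grip_force: 0.0
```

```bash
python3 -m creep '[[[0,0,0,1,0],[0,0,0,2,0],[0,0,0,3,0],[0,0,0,3,0]]]'
python3 -c "
from station import ctrl;s=ctrl.sense();print(s['tool_pos'],s['force'])"
```

```text
time: 11.98
tool_pos: [0.5028, 0.3543, 0.0038]
eef_rot: [0.664, 0.748, -0.0, -0.0]
force: [-3.3, -2.7, 10.9]
finger_gap: 0.0425
grip_force: 5.5
[0.50277564 0.354285   0.00377773] [-3.33658621 -2.7376973  10.88845217]
```

```bash
python3 -m creep '[[[0,-4,0,0,0],[0,-14,0,0,0],[0,-26,0,0,0],[0,-39,0.5,0,0],[0,-52,0.5,0,0],[0,-65,1,0,0],[0,-75,1,0,0],[0,-80,1,0,0],[0,-80,1,0,0]]]'
python3 - <<'E'
from h import *
snap("scene","scene5.png"); snap("top","top5.png")
for n in("scene","top"):
  for o in boardfit(n,cv2.imread(f"pics/{n}5.png")):
    if o[0][0]<600: print(n,o)
print(ctrl.sense()["force"])
E
```

```text
time: 13.1
tool_pos: [0.5152, 0.2777, 0.0043]
eef_rot: [0.664, 0.748, 0.003, -0.0]
force: [-0.7, 1.9, 8.3]
finger_gap: 0.0428
grip_force: 4.2
scene (array([529.8, 228.3]), array([112.5, 182. ]), 16.9, [[449.0, 299.0], [502.0, 125.0], [610.0, 158.0], [557.0, 332.0]])
scene (array([339.9, 137. ]), array([ 84.3, 136.3]), 81.1, [[266.0, 106.0], [401.0, 85.0], [414.0, 168.0], [279.0, 189.0]])
scene (array([ 538.8, -141.5]), array([40.1, 44.4]), 41.2, [[509.0, -138.0], [538.0, -171.0], [569.0, -145.0], [539.0, -112.0]])
top (array([542.2, 185.6]), array([111.4,  96.7]), 16.2, [[475.0, 216.0], [502.0, 124.0], [609.0, 155.0], [582.0, 248.0]])
top (array([343.8, 135.8]), array([ 83.6, 131.9]), 81.8, [[273.0, 104.0], [403.0, 85.0], [415.0, 168.0], [284.0, 187.0]])
[-0.74980622  0.0836153   8.99551239]
```

Dragged, but pressing at the tail let the board swing to 16.7° yaw. Measured centre is now (0.530, 0.228). I'll press near the front instead, so the board trails stably, and correct the yaw there.

```bash
python3 -m creep '[[[0,0,0,-10,0],[0,-20,4,-25,-4],[0,-60,10,-25,-8],[0,-95,16,-25,-10],[0,-95,16,-18,-10],[0,-95,16,-8,-10],[0,-95,16,-3,-10],[0,-95,16,0,-10],[0,-95,16,0.5,-10],[0,-95,16,0.5,-10]]]'
python3 - <<'E'
from h import *
snap("scene","scene6.png")
for o in boardfit("scene",cv2.imread(f"pics/scene6.png")):
    if o[0][0]<600: print(o)
s=ctrl.sense();print(s["force"],s["tool_pos"],s["finger_gap"])
E
```

```text
time: 14.45
tool_pos: [0.539, 0.1841, 0.0041]
eef_rot: [0.595, 0.804, -0.001, -0.002]
force: [-8.7, -3.2, 23.7]
finger_gap: 0.0426
grip_force: 11.6
(array([529.7, 227.7]), array([112. , 180.8]), 16.9, [[450.0, 298.0], [502.0, 125.0], [610.0, 157.0], [557.0, 330.0]])
(array([339.9, 137. ]), array([ 84.3, 136.3]), 81.1, [[266.0, 106.0], [401.0, 85.0], [414.0, 168.0], [279.0, 189.0]])
(array([ 539.2, -141.7]), array([41.3, 43.9]), 43.3, [[509.0, -140.0], [539.0, -172.0], [569.0, -143.0], [539.0, -112.0]])
[-10.08844895  -2.98389657  23.8712855 ] [0.53898997 0.18412888 0.00413792] 0.04275191474150234
```

```bash
python3 -m creep '[[[0,0,0,-1.5,0],[0,-6,-1,-1.5,0],[0,-18,-3,-1.5,0],[0,-30,-5,-1.5,0],[0,-42,-7,-1.5,0],[0,-54,-9,-1.5,0],[0,-60,-10,-1.5,0],[0,-60,-10,-1.5,0]]]'
python3 - <<'E'
from h import *
snap("scene","scene7.png")
for o in boardfit("scene",cv2.imread(f"pics/scene7.png"))[:]:
    if o[0][0]<600: print(o)
s=ctrl.sense();print(s["force"],s["tool_pos"],s["finger_gap"])
E
```

```text
time: 15.5
tool_pos: [0.5498, 0.1254, 0.0043]
eef_rot: [0.595, 0.804, 0.002, 0.0]
force: [0.1, 1.1, 8.5]
finger_gap: 0.0429
grip_force: 3.7
(array([537.8, 170.2]), array([112.8, 181.4]), 19.9, [[454.0, 236.0], [516.0, 66.0], [622.0, 104.0], [560.0, 275.0]])
(array([339.9, 137. ]), array([ 84.3, 136.3]), 81.1, [[266.0, 106.0], [401.0, 85.0], [414.0, 168.0], [279.0, 189.0]])
(array([ 540.7, -142.6]), array([42.5, 45.6]), 46.0, [[509.0, -142.0], [542.0, -174.0], [572.0, -143.0], [539.0, -111.0]])
[0.25257481 1.27508733 7.69124134] [0.54982371 0.12540658 0.00430948] 0.042621911445277445
```

```bash
python3 -m creep '[[[0,0,0,0.8,0],[0,-6,-3,0.8,3],[0,-16,-8,0.8,6],[0,-27,-13,0.8,10],[0,-38,-19,0.8,14],[0,-49,-24,0.8,18],[0,-60,-30,0.8,22],[0,-71,-35,0.8,26],[0,-80,-40,0.8,28],[0,-80,-40,0.8,28]]]'
python3 - <<'E'
from h import *
snap("scene","scene8.png")
for o in boardfit("scene",cv2.imread(f"pics/scene8.png"))[:]:
    if o[0][0]<600: print(o)
s=ctrl.sense();print(s["force"],s["tool_pos"],s["finger_gap"])
E
```

```text
time: 16.8
tool_pos: [0.5364, 0.0372, 0.0043]
eef_rot: [0.772, 0.636, 0.003, 0.001]
force: [0.0, 0.9, 10.7]
finger_gap: 0.0426
grip_force: 5.6
(array([528.6,  98.1]), array([112.3, 181.4]), 15.3, [[451.0, 171.0], [498.0, -4.0], [607.0, 25.0], [559.0, 200.0]])
(array([340. , 137.2]), array([ 84.4, 136.1]), 81.4, [[266.0, 106.0], [401.0, 85.0], [414.0, 169.0], [279.0, 189.0]])
(array([ 538.7, -141.7]), array([40.7, 44.5]), 41.2, [[509.0, -138.0], [538.0, -172.0], [569.0, -145.0], [539.0, -112.0]])
[ 0.090027    1.06755049 11.15383913] [0.53632465 0.03723087 0.00425901] 0.04277278267618122
```

Clear of the guard, but the board only turned to 15°; the two-finger hold is a weak torque grip. I'll press at the tail and swing it toward +x instead, pivoting about the light front end.

```bash
python3 -m creep '[[[0,0,0,-10,0],[0,20,-10,-25,-8],[0,65,-30,-25,-16],[0,112,-46,-25,-24],[0,112,-46,-15,-26],[0,112,-46,-6,-26],[0,112,-46,-2,-26],[0,112,-46,0,-26],[0,112,-46,0,-26]]]'
python3 -c "
from station import ctrl;s=ctrl.sense();print(s['tool_pos'],s['force'],s['moment'])"
```

```text
time: 17.98
tool_pos: [0.5086, 0.1513, 0.0041]
eef_rot: [0.611, 0.791, -0.001, -0.002]
force: [-9.2, -1.8, 21.4]
finger_gap: 0.0428
grip_force: 10.7
[0.50858884 0.15128374 0.00410217] [-9.24938458 -1.79449059 21.35579806] [-0.11446814  1.56287726  0.06744943]
```

```bash
python3 -m creep '[[[0,0,0,-1,0],[0,-1,4,-1,3],[0,-2,10,-1,6],[0,-3,16,-1,10],[0,-5,23,-1,14],[0,-6,30,-1,18],[0,-7,36,-1,21],[0,-8,40,-1,23],[0,-8,40,-1,23]]]'
python3 - <<'E'
from h import *
snap("scene","scene9.png")
for o in boardfit("scene",cv2.imread(f"pics/scene9.png"))[:]:
    if o[0][0]<600: print(o)
s=ctrl.sense();print(s["force"],s["tool_pos"],s["finger_gap"],s["moment"])
E
```

```text
time: 19.1
tool_pos: [0.5512, 0.1537, 0.0043]
eef_rot: [0.757, 0.653, 0.0, 0.0]
force: [-2.2, 0.3, 7.9]
finger_gap: 0.0427
grip_force: 4.6
(array([550.3,  96.7]), array([181.4, 111.7]), 84.6, [[486.0, 12.0], [597.0, 1.0], [614.0, 182.0], [503.0, 192.0]])
(array([339.9, 137. ]), array([ 84.3, 136.3]), 81.1, [[266.0, 106.0], [401.0, 85.0], [414.0, 168.0], [279.0, 189.0]])
(array([ 538.6, -141.7]), array([40.7, 44.4]), 41.2, [[509.0, -138.0], [538.0, -172.0], [569.0, -145.0], [539.0, -112.0]])
[-2.52414019 -0.53066826  8.07159917] [0.55119019 0.15366954 0.00426573] 0.042640076826358085 [ 0.07361304  0.48097293 -0.10274848]
```

Yaw is now −5.4° with the centre at (0.550, 0.097), nearly on the riser's axis. I'll press at the front again and pull into the mouth.

```bash
python3 -m creep '[[[0,0,0,-10,0],[0,-20,2,-25,0],[0,-60,6,-25,0],[0,-96,9.5,-25,0],[0,-96,9.5,-15,0],[0,-96,9.5,-6,0],[0,-96,9.5,-2,0],[0,-96,9.5,0,0],[0,-96,9.5,0,0]]]'
python3 -c "
from station import ctrl;s=ctrl.sense();print(s['tool_pos'],s['force'],s['moment'])"
```

```text
time: 20.27
tool_pos: [0.5454, 0.0599, 0.0042]
eef_rot: [0.755, 0.656, -0.001, -0.001]
force: [-5.2, -0.3, 12.4]
finger_gap: 0.0429
grip_force: 6.2
[0.54544385 0.05992425 0.00422412] [-5.21102701 -0.26149558 12.401296  ] [-0.21755378  0.90487798 -0.09345383]
```

```bash
python3 -m creep '[[[0,-4,-1,0,0],[0,-15,-2,0,0],[0,-28,-3,0,0],[0,-41,-4,0,0],[0,-54,-4,0,0],[0,-67,-5,0,0],[0,-80,-5,0,0],[0,-92,-5,0,0],[0,-100,-5,0,0],[0,-100,-5,0,0]]]'
python3 - <<'E'
from h import *
im=snap("scene","scene10.png")
for o in boardfit("scene",im[:,:,::-1].copy())[:]:
    if o[0][0]<600: print(o)
s=ctrl.sense();print(s["force"],s["tool_pos"],s["finger_gap"],s["moment"])
cv2.imwrite("pics/c10.png",cv2.resize(im[200:380,290:470,::-1],(600,600)))
E
```

```text
time: 21.52
tool_pos: [0.529, -0.0385, 0.0043]
eef_rot: [0.755, 0.655, 0.002, 0.001]
force: [-0.0, 0.1, 6.8]
finger_gap: 0.0428
grip_force: 3.5
(array([527. ,  28.6]), array([111.3, 132. ]), 3.2, [[468.0, 91.0], [475.0, -40.0], [586.0, -34.0], [579.0, 98.0]])
(array([339.9, 137. ]), array([ 84.3, 136.3]), 81.1, [[266.0, 106.0], [401.0, 85.0], [414.0, 168.0], [279.0, 189.0]])
(array([547. , -22.3]), array([70.8, 35. ]), 54.0, [[512.0, -41.0], [540.0, -61.0], [582.0, -4.0], [554.0, 17.0]])
(array([ 538.9, -141.5]), array([40. , 44.5]), 41.2, [[509.0, -138.0], [539.0, -171.0], [569.0, -145.0], [539.0, -112.0]])
[0.59026742 0.28556238 7.10021076] [ 0.52901375 -0.03852925  0.00427574] 0.04283942648551681 [0.1123313  0.15533366 0.04492414]
```

View pics/c10.png

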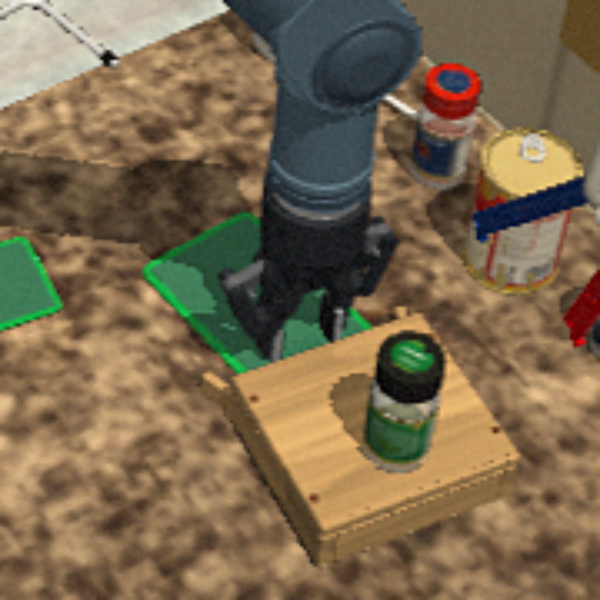

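The board is entering the mouth at about +3° yaw (11° off the riser), with the jar steady. The pull leans to one finger. I'll swing the front toward −x a little, then go to the tail with shut fingers for a central contact.

```bash
python3 -m creep '[[[0,0,0,0.5,0],[0,0,-3,0.5,0],[0,0,-6,0.5,0],[0,0,-10,0.5,0],[0,0,-10,0.5,0],[0,0,-10,-15,0],[0.5,10,-10,-30,0],[1,50,-10,-30,0],[1,70,-10,-30,0],[1,70,-10,-30,0]]]'
python3 - <<'E'
from h import *
im=snap("scene","scene11.png")
for o in boardfit("scene",im[:,:,::-1].copy())[:]:
    if o[0][0]<600: print(o)
s=ctrl.sense();print(s["force"],s["tool_pos"],s["finger_gap"],s["moment"])
E
```

```text
time: 22.82
tool_pos: [0.527, 0.0347, 0.0335]
eef_rot: [0.754, 0.657, 0.001, -0.0]
force: [-1.0, -0.4, -0.2]
finger_gap: 0.0
grip_force: 0.0
(array([522.2,  21.3]), array([112.3, 147. ]), 1.6, [[464.0, 93.0], [468.0, -54.0], [580.0, -51.0], [576.0, 96.0]])
(array([339.9, 137. ]), array([ 84.3, 136.3]), 81.1, [[266.0, 106.0], [401.0, 85.0], [414.0, 168.0], [279.0, 189.0]])
(array([ 538.7, -141.7]), array([40.7, 44.5]), 41.2, [[509.0, -138.0], [538.0, -172.0], [569.0, -145.0], [539.0, -112.0]])
[ 0.91978443 -0.41372672 -0.17329534] [0.52669397 0.03251043 0.03337064] 0.0002444951933367667 [-0.0338123  -0.0298343  -0.02488751]
```

```bash
python3 -m creep '[[[1,20,-6,0,0],[1,41,-12,0,0],[1,41,-12,10,0],[1,41,-12,18,0],[1,41,-12,22,0],[1,41,-12,24,0],[1,41,-12,25,0],[1,41,-12,25,0]]]'
python3 -m creep '[[[1,0,0,1,0],[1,0,0,2,0],[1,0,0,3,0],[1,0,0,3,0]]]'
```

```text
time: 23.88
tool_pos: [0.521, 0.0735, 0.008]
eef_rot: [0.756, 0.655, 0.0, 0.0]
force: [-0.1, 0.2, -0.2]
finger_gap: -0.0005
grip_force: 0.0
time: 24.38
tool_pos: [0.521, 0.0737, 0.0061]
eef_rot: [0.756, 0.655, 0.0, -0.0]
force: [-2.5, -0.4, 8.5]
finger_gap: 0.0002
grip_force: 4.3
```

```bash
python3 -m creep '[[[1,0,0,0.7,0],[1,0,4,0.7,0],[1,0,9,0.7,0],[1,0,14,0.7,0],[1,0,19,0.7,0],[1,0,22,0.7,0],[1,0,22,0.7,0]]]'
python3 - <<'E'
from h import *
im=snap("scene","scene12.png")
for o in boardfit("scene",im[:,:,::-1].copy())[:]:
    if o[0][0]<600: print(o)
s=ctrl.sense();print(s["force"],s["tool_pos"],s["finger_gap"],s["moment"])
E
```

```text
time: 25.25
tool_pos: [0.5421, 0.0717, 0.0061]
eef_rot: [0.756, 0.655, -0.0, -0.002]
force: [-5.8, 1.3, 14.7]
finger_gap: -0.0001
grip_force: 7.2
(array([536.1,  23.7]), array([139.6, 112.1]), 83.9, [[473.0, -40.0], [584.0, -52.0], [599.0, 87.0], [488.0, 99.0]])
(array([339.9, 137. ]), array([ 84.3, 136.3]), 81.1, [[266.0, 106.0], [401.0, 85.0], [414.0, 168.0], [279.0, 189.0]])
(array([ 538.5, -141.6]), array([40.7, 44. ]), 41.2, [[509.0, -138.0], [538.0, -172.0], [568.0, -145.0], [539.0, -112.0]])
[-5.06965187  0.90742077 14.4110484 ] [0.54208288 0.07169899 0.00610699] 0.0004914784744280097 [ 0.23173582  1.1963073  -0.07282807]
```

Nearly perfect: yaw −6.1° and about 2 mm lateral. I'll push straight in from the tail.

```bash
python3 -m creep '[[[1,-3,0,0,0],[1,-11,0,0,0],[1,-20,0,0,0],[1,-30,0,0,0],[1,-40,0,0,0],[1,-50,0,0,0],[1,-57,0,0,0],[1,-60,0,0,0],[1,-60,0,0,0]]]'
python3 - <<'E'
from h import *
im=snap("scene","scene13.png")
for o in boardfit("scene",im[:,:,::-1].copy())[:]:
    if o[0][0]<600: print(o)
s=ctrl.sense();print(s["force"],s["tool_pos"],s["finger_gap"],s["moment"])
E
```

```text
time: 26.42
tool_pos: [0.5369, 0.0127, 0.0061]
eef_rot: [0.755, 0.655, 0.003, 0.001]
force: [0.7, 1.7, 7.1]
finger_gap: -0.0002
grip_force: 3.5
(array([339.9, 137. ]), array([ 84.3, 136.3]), 81.1, [[266.0, 106.0], [401.0, 85.0], [414.0, 168.0], [279.0, 189.0]])
(array([534.2,  -5.8]), array([ 80.2, 111.2]), 83.1, [[474.0, -39.0], [585.0, -52.0], [594.0, 27.0], [484.0, 41.0]])
(array([ 538.7, -141.7]), array([40.7, 44.5]), 41.2, [[509.0, -138.0], [538.0, -172.0], [569.0, -145.0], [539.0, -112.0]])
[-0.96575947  1.07988964  8.21615311] [0.53686946 0.01266113 0.00613599] -0.00022076638088010987 [ 0.42821531 -0.05397126 -0.01521796]
```

```bash
python3 -m creep '[[[1,-3,0,0.6,0],[1,-11,0,0.6,0],[1,-20,0,0.6,0],[1,-30,0,0.6,0],[1,-40,0,0.6,0],[1,-50,0,0.6,0],[1,-56,0,0.6,0],[1,-60,0,0.6,0],[1,-64,0,0.6,0],[1,-64,0,0.6,0]]]'
python3 - <<'E'
from h import *
im=snap("scene","scene14.png")
for o in boardfit("scene",im[:,:,::-1].copy())[:]:
    if o[0][0]<600: print(o)
s=ctrl.sense();print(s["force"],s["tool_pos"],s["finger_gap"],s["moment"])
E
```

```text
time: 27.72
tool_pos: [0.5294, -0.0467, 0.0061]
eef_rot: [0.755, 0.656, 0.005, -0.0]
force: [0.7, 8.0, 9.5]
finger_gap: 0.0
grip_force: 4.6
(array([339.9, 137. ]), array([ 84.3, 136.3]), 81.1, [[266.0, 106.0], [401.0, 85.0], [414.0, 168.0], [279.0, 189.0]])
(array([ 538.7, -141.7]), array([40.7, 44.5]), 41.2, [[509.0, -138.0], [538.0, -172.0], [569.0, -145.0], [539.0, -112.0]])
[1.32415297 7.74918713 9.79719323] [ 0.52941323 -0.04668787  0.00611261] -0.0001404360038165192 [ 1.69293383 -0.27297634  0.00219723]
```

There's an 8 N reaction along y, so the board is at the stop. I'll lift off and look.

```bash
python3 -m creep '[[[1,2,0,0,0],[1,2,0,-10,0],[1,10,0,-40,0],[1,40,0,-80,0],[1,90,0,-120,0],[1,140,0,-140,0],[1,190,0,-140,0],[1,240,0,-140,0],[1,240,0,-140,0]]]'
python3 - <<'E'
from h import *
im=snap("scene","scene15.png"); it=snap("top","top15.png")
for n,i in(("scene",im),("top",it)):
  for o in boardfit(n,i[:,:,::-1].copy(),.006)[:]:
    if o[0][0]<600: print(n,o)
R=np.array([.5124,-.1457]);y=np.array([.133,.991])
t=proj("scene",np.r_[R+y*.122,.006]),proj("top",np.r_[R+y*.122,.006]); print("expected tail px",t)
cv2.imwrite("pics/c15.png",np.hstack([cv2.resize(im[230:390,320:480,::-1],(400,400)),cv2.resize(it[190:310,400:520,::-1],(400,400))]))
E
```

```text
time: 28.9
tool_pos: [0.5582, 0.1916, 0.1436]
eef_rot: [0.753, 0.658, 0.001, -0.001]
force: [0.0, 0.3, -0.4]
finger_gap: 0.0001
grip_force: 0.0
scene (array([339.9, 137. ]), array([ 84.3, 136.3]), 81.1, [[266.0, 106.0], [401.0, 85.0], [414.0, 168.0], [279.0, 189.0]])
scene (array([530.9, -31.8]), array([ 26.6, 111.7]), 82.6, [[474.0, -38.0], [585.0, -52.0], [588.0, -26.0], [477.0, -11.0]])
scene (array([ 538.6, -141.7]), array([40.7, 44.4]), 41.2, [[509.0, -138.0], [538.0, -172.0], [569.0, -145.0], [539.0, -112.0]])
top (array([528.5, -49.5]), array([ 62. , 112.7]), 80.2, [[468.0, -70.0], [579.0, -90.0], [589.0, -29.0], [478.0, -9.0]])
top (array([327.7, 170.8]), array([132.2,  54.7]), 17.5, [[256.0, 177.0], [273.0, 125.0], [399.0, 165.0], [383.0, 217.0]])
expected tail px (array([[375.63621529, 299.99690335]]), array([[416.9371848 , 250.02532694]]))
```

View pics/c15.png

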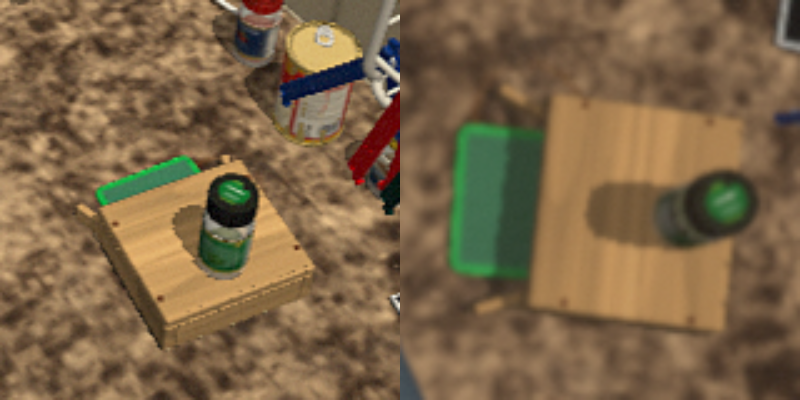

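The jar is upright and the board is in the slot with its tail out. The tail measures s≈0.128, against 0.122 at home, so it may be about 6 mm short and too near the limit. I'll nudge the exposed tail edge with shut fingertips until it meets the stop.

```bash
python3 -m creep '[[[1,-45,0,0,0],[1,-95,0,20,0],[1,-140,0,50,0],[1,-175,0,90,0],[1,-185,1,120,0],[1,-185,1,133,0],[1,-185,1,138,0],[1,-185,1,140,0],[1,-185,1,140,0]]]'
python3 -m creep '[[[1,-5,0,0,0],[1,-10,0,0,0],[1,-13,0,0,0],[1,-15,0,0,0],[1,-15,0,0,0]]]'
```

```text
time: 30.12
tool_pos: [0.5348, 0.003, 0.0045]
eef_rot: [0.755, 0.655, 0.001, 0.0]
force: [-0.2, 0.6, -0.6]
finger_gap: -0.0002
grip_force: 0.0
time: 30.75
tool_pos: [0.5322, -0.0116, 0.0039]
eef_rot: [0.755, 0.655, 0.001, -0.0]
force: [0.3, 3.5, 0.5]
finger_gap: -0.0001
grip_force: 1.4
```

```bash
python3 -m creep '[[[1,-1,0,0.5,0],[1,-2,0,0.5,0],[1,-3,0,0.5,0],[1,-3,0,0.5,0]]]'
python3 -m creep '[[[1,-1,0,0,0],[1,-2,0,0,0],[1,-2,0,0,0]]]'
```

```text
time: 31.25
tool_pos: [0.533, -0.0122, 0.0038]
eef_rot: [0.755, 0.656, 0.002, -0.0]
force: [1.3, 7.4, 2.1]
finger_gap: 0.0002
grip_force: 3.2
time: 31.62
tool_pos: [0.5334, -0.0127, 0.004]
eef_rot: [0.755, 0.656, 0.003, -0.001]
force: [2.6, 8.8, 1.2]
finger_gap: 0.0003
grip_force: 3.8
```

```bash
python3 -m creep '[[[1,-2,0,0,0],[1,-4,0,0,0],[1,-5,0,0,0],[1,-5,0,0,0]]]'
python3 - <<'E'
from h import *
im=cv2.imread("pics/top15.png");R=np.array([.5124,-.1457]);y=np.array([.133,.991]);x=np.array([.991,-.133])
sc=cv2.imread("pics/scene15.png")
def W(a,b,z): return np.r_[R+x*a+y*b,z]
def draw(n,im):
  K=6
  u0,v0,w,h=(405,200,66,100) if n=="top" else (340,275,66,100)
  g=cv2.resize(im[v0:v0+h,u0:u0+w],None,fx=K,fy=K,interpolation=cv2.INTER_CUBIC)
  for P,c in(([W(-.077,.07,.05),W(.077,.07,.05)],(0,0,255)),([W(-.055,.122,.006),W(.055,.122,.006)],(255,0,0)),([W(-.078,.102,.02),W(-.065,.07,.02)],(0,255,255)),([W(.078,.102,.02),W(.065,.07,.02)],(0,255,255)),([W(-.077,.07,.05),W(-.077,-.07,.05)],(0,0,255)),([W(-.077,-.07,.05),W(.077,-.07,.05)],(0,0,255)),):
    q=((proj(n,P)-[u0,v0]+.5)*K).astype(int); cv2.line(g,tuple(map(int,q[0])),tuple(map(int,q[1])),c,1)
  return g
cv2.imwrite("pics/c16.png",np.hstack([draw("top",im),draw("scene",sc)]))
E
```

```text
time: 32.12
tool_pos: [0.5346, -0.0142, 0.0047]
eef_rot: [0.754, 0.657, 0.005, -0.001]
force: [4.1, 13.3, 1.9]
finger_gap: -0.0
grip_force: 5.7
```

View pics/c16.png

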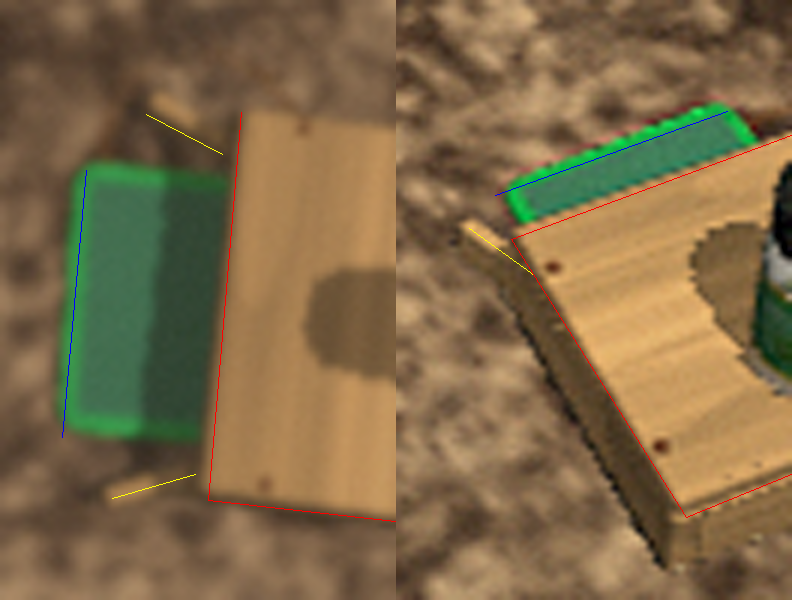

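The overlay shows the true riser edge lying 3–5 mm further toward +y than my estimate. With 13 N and no motion, the board is at the stop. I'll back off and hand in.

```bash
python3 -m creep '[[[1,5,0,0,0],[1,20,0,0,0],[1,40,0,-20,0],[1,70,0,-60,0],[1,110,0,-110,0],[1,150,0,-140,0],[1,150,0,-140,0],[1,150,0,-140,0]]]'
python3 - <<'E'
from h import *
it=snap("top","top17.png"); im=snap("scene","scene17.png")
for n,i in(("scene",im),("top",it)):
  for o in boardfit(n,i[:,:,::-1].copy()):
    if o[0][0]<600 and o[0][1]<0: print(n,o)
print(ctrl.hand_in())
E
```

```text
time: 33.12
tool_pos: [0.5503, 0.124, 0.142]
eef_rot: [0.756, 0.655, -0.002, 0.0]
force: [-0.4, -0.8, 0.3]
finger_gap: 0.0
grip_force: 0.0
scene (array([534.4, -32.6]), array([ 24.8, 111.4]), 81.9, [[478.0, -37.0], [588.0, -53.0], [591.0, -28.0], [481.0, -12.0]])
scene (array([ 539.6, -141.9]), array([41.5, 44.3]), 44.0, [[509.0, -140.0], [540.0, -172.0], [570.0, -143.0], [539.0, -112.0]])
top (array([530.7, -51.1]), array([ 61.2, 112.9]), 81.6, [[470.0, -73.0], [582.0, -90.0], [591.0, -29.0], [479.0, -13.0]])
the job is handed in; nothing more can be done
None
```

I handed the job in at about 33 s: the herb jar is standing upright on the riser and the board is in the slot, where a 13 N push on its tail barely moved it, so I judged it to be at the stop. `hand_in` gave no verdict, and my camera fit of the board's depth was close to the limit (about 39 mm against 40 mm), though an overlay suggested the fit reads several mm too large.

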